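# Put the wrench sockets back on their rail in order of size

### The job

Tidy the socket set: put the four loose steel sockets back into the grey plastic cups on the aluminium rail in order of size, the smallest socket in the smallest cup and so on up to the largest. Each must stand upright, hexagonal opening upward, right down on the floor of its own cup, and be let go.

Things in the scene. Friction and masses are not known exactly. Their poses are not given: they have to be found in the camera images.
- socket_small: the smallest of four bright steel sockets: round upright sleeve, 28 mm outside diameter, 44 mm tall, 110 g, 19 mm hexagonal opening upward; stands loose on the bench. Origin: centre of its underside, z up its axis. Grasp it round the outside, from any side, 24 mm or more above its underside so the fingertips clear the cup rim. Clutter nearby is low but for a 136 mm oil can behind
- socket_medium: the second smallest of four bright steel sockets: round upright sleeve, 36 mm outside diameter, 48 mm tall, 180 g, 24 mm hexagonal opening upward; stands loose on the bench. Origin: centre of its underside, z up its axis. Grasp it round the outside, from any side, 24 mm or more above its underside so the fingertips clear the cup rim
- socket_large: the second largest of four bright steel sockets: round upright sleeve, 44 mm outside diameter, 54 mm tall, 290 g, 30 mm hexagonal opening upward; stands loose on the bench. Origin: centre of its underside, z up its axis. Grasp it round the outside, from any side, 24 mm or more above its underside so the fingertips clear the cup rim
- socket_largest: the largest of four bright steel sockets: round upright sleeve, 52 mm outside diameter, 60 mm tall, 420 g, 36 mm hexagonal opening upward; stands loose on the bench. Origin: centre of its underside, z up its axis. Grasp it round the outside, from any side, 24 mm or more above its underside so the fingertips clear the cup rim
- cup_small: the smallest of four black cups in a row on a fixed aluminium rail, for the 28 mm socket. Well 34 mm wide, mouth flared to 42, rim 46 outside. Origin: centre of underside, 12 mm over the bench, z up, x along the rail towards the largest cup. Floor 3, flare from 10, rim 20 mm above it. Rims nearly touch (centres 50 to 72 apart): put fingers on the rail's long sides, closing along y
- cup_medium: the second smallest of four black cups in a row on a fixed aluminium rail, for the 36 mm socket. Well 42 mm wide, mouth flared to 50, rim 54 outside. Origin: centre of underside, 12 mm over the bench, z up, x along the rail towards the largest cup. Floor 3, flare from 10, rim 20 mm above it. Rims nearly touch (centres 50 to 72 apart): put fingers on the rail's long sides, closing along y
- cup_large: the second largest of four black cups in a row on a fixed aluminium rail, for the 44 mm socket. Well 50 mm wide, mouth flared to 58, rim 62 outside. Origin: centre of underside, 12 mm over the bench, z up, x along the rail towards the largest cup. Floor 3, flare from 10, rim 20 mm above it. Rims nearly touch (centres 50 to 72 apart): put fingers on the rail's long sides, closing along y
- cup_largest: the largest of four black cups in a row on a fixed aluminium rail, for the 52 mm socket. Well 58 mm wide, mouth flared to 66, rim 70 outside. Origin: centre of underside, 12 mm over the bench, z up, x along the rail towards the largest cup. Floor 3, flare from 10, rim 20 mm above it. Rims nearly touch (centres 50 to 72 apart): put fingers on the rail's long sides, closing along y
Not all that is in view belongs to the job. What is shaped like the socket_large but turquoise is not meant.

How it is judged (in metres and radians):
At the end, for the whole second after the job is handed in: Each of the four sockets stands in the cup of its own size: centre within 6 mm of the cup's axis, underside less than 7 mm above the cup's underside (the floor is at 3 mm), hexagonal opening up and upright within 0.1 rad, at rest (horizontal distance between socket_small and cup_small below 0.006 m and z of socket_small in the frame of cup_small between 0 and 0.007 m and angle between each of socket_small, socket_medium, socket_large, socket_largest's own z axis and vertical below 0.1 rad and linear speed of each of socket_small, socket_medium, socket_large, socket_largest below 0.02 m/s and horizontal distance between socket_medium and cup_medium below 0.006 m and z of socket_medium in the frame of cup_medium between 0 and 0.007 m and horizontal distance between socket_large and cup_large below 0.006 m and z of socket_large in the frame of cup_large between 0 and 0.007 m and horizontal distance between socket_largest and cup_largest below 0.006 m and z of socket_largest in the frame of cup_largest between 0 and 0.007 m); the robot touches nothing.
It also fails if it takes over 99 s, if anything falls off the work surface, if the arm or the gripper's body presses on something with over 40 N, if the wrist force passes 120 N, or if a joint passes its speed limit or range.

### The arm

A 6-joint arm with a two-finger parallel gripper is mounted at the origin on a cart in front of the work surface, level with it; the furniture and walls round the work are solid. World frame = base frame: x ahead of the robot, y to its left, z up, the work surface at z = 0. Lengths are in mm, angles in degrees, forces in N, time in s.
With the tool pointing down it reaches from about 300 to 850 mm from the base axis. Payload 4.2 kg.
Tool frame: the origin (TCP) lies midway between the tips of the shut fingers; the grasp point (between the pads) lies 19 mm behind it; z points along the fingers, y is the line along which they close (so a half turn about z gives the same grasp; the last joint's range is limited). The gripper opens to 91 mm and grips with 3 to 60 N. Pads are 32 mm wide; open, the fingers measure 118 mm over their backs; the gripper's body (76 mm by 178 mm) begins 60 mm behind the grasp point.
Start: joints at [62.968, 18.312, 89.639, -0, 72.044, -1.146], TCP at [251.041, 517.321, 213.976] pointing down, gripper open.
Joint ranges: [-177.97, 177.97], [-48.28, 115.42], [12.27, 149.76], [-77.06, 257.06], [2.81, 150.46], [-146.56, 146.56]. Speed limits (degrees/s): [147.25, 147.25, 180, 180, 180, 180].

### API

Orientations are given as [roll, pitch, yaw] about the fixed x, y, z axes, in that order (R = Rz(yaw) Ry(pitch) Rx(roll)).
In Python, from workcell import state, grab_frame, camera_model, job_done gives the robot as it stands.
- The arm moves only by the tool creep_tool, called as name(argument=value, ...) on one line, values as JSON. Schema: {"type":"object","properties":{"deltas":{"type":"object","properties":{"sx":{"type":"array","items":{"type":"number"},"minItems":1,"maxItems":8},"sy":{"type":"array","items":{"type":"number"},"minItems":1,"maxItems":8},"sz":{"type":"array","items":{"type":"number"},"minItems":1,"maxItems":8},"ax":{"type":"array","items":{"type":"number"},"minItems":1,"maxItems":8},"ay":{"type":"array","items":{"type":"number"},"minItems":1,"maxItems":8},"az":{"type":"array","items":{"type":"number"},"minItems":1,"maxItems":8}},"additionalProperties":false,"required":["sx","sy","sz","ax","ay","az"]},"jaw":{"type":"number"},"force":{"type":"number"},"only":{"type":"string"},"quiet":{"type":"boolean"},"lines":{"type":"string"}},"required":["deltas"],"additionalProperties":false}. deltas is an object with one list for each field, all of the same length, 1 to 8, a row being the entries at one place: sx, sy, sz (the shift in normalised numbers (1 is 400 mm)), ax, ay, az (a rotation vector in fractions of the full range, 1 being 45 degrees); each row shifts and turns the commanded pose from where the row before left it, along the tool's axes as they then stand; what a row does not reach is not made up. A row lasts 1/10 s, in which the tool goes at most 50 mm and 8.59 degrees, less where a joint would pass 70% of its speed; a pose out of reach is approached as far as the arm can. jaw is the finger opening in mm, set as the call begins (left out keeps the last). The fingers move at their own pace and stop on an object; force is the grip in N (left out, the last holds). Time passes only in rows, so rows that do not move let the fingers close. The tool returns the time, the measured TCP pose, the force, the opening and the grip force at its end. only (a regular expression) keeps the lines of the reply that match it, lines (a string "A,B") keeps lines A to B, and quiet returns only ok. Shift and turn numbers lie between -1 and 1, and a call with a number outside is refused. Input that does not fit is refused with a message, and nothing moves.
- state(): the state, without advancing time (a new reading comes with each control period).
- grab_frame(name): name is "scene" or "top"; returns the picture (480x640x3 uint8, blue, green, red); there is no depth.
- camera_model(name): a dict with "fx", "fy", "cx", "cy" (pixels), "T" (4x4, takes a point from camera to world coordinates). Camera axes: x right, y up, looking along -z (the intrinsics and any distortion apply to the point x, -y, -z); pixel columns grow to the right and rows downward; lengths in mm; the calibration is good to about 2 mm. A picture is of the moment at which its call begins. camera_model takes no time and is no camera call.
- job_done(): hands the job in; it is judged then, once.
The state is a dict: "time_s": time; "qpos": joint angles; "qvel": joint speeds; "effort": joint torques, N m; "ee_pos": TCP position; "ee_rot": TCP orientation; "force": force on the tool from outside, world axes, zero at the start; "torque": the same for the moment, N m; "gripper_width": finger opening in mm; "gripper_force": force on a finger pad.
Only numpy, scipy, OpenCV 4.12 (cv2) and the standard library are available. Lean on these libraries where they do the work, as an engineer would, in place of code of your own. Each camera call takes 0.05 s, during which the arm holds its last target. There are 200 camera calls.

## Working session

There is one attempt and no reset: what is moved stays moved. The work goes in short steps, Python scripts to look and compute and a tool call to move; the robot and the scene stay as the last step left them, time stands still between calls to the robot, and variables do not carry over. Pictures are saved under pics/ and viewed, at most 14 in all, crops included, and the job is handed in when it is done.

```bash
mkdir -p pics; ls; cat > h.py <<'E'
import numpy as np,cv2
from workcell import state,grab_frame,camera_model
E
python3 - <<'E'
from h import *
for n in("scene","top"):
    im=grab_frame(n);cv2.imwrite(f"pics/{n}0.png",im);m=camera_model(n);print(n,{k:(np.round(v,3).tolist() if k=="T" else v) for k,v in m.items()})
s=state();print(s["time_s"],s["ee_pos"],s["ee_rot"],s["gripper_width"])
E
```

```text
pics
scene {'fx': 515.5038768040212, 'fy': 515.5038768040212, 'cx': 324.10821711475234, 'cy': 238.11594247615557, 'T': [[0.779, 0.477, -0.407, 174.363], [-0.627, 0.576, -0.525, -624.356], [-0.016, 0.664, 0.747, 688.437], [0.0, 0.0, 0.0, 1.0]]}
top {'fx': 566.5241796010433, 'fy': 566.5241796010433, 'cx': 319.49317390851746, 'cy': 242.92252621425615, 'T': [[-0.012, 0.99, -0.139, 406.528], [-1.0, -0.009, 0.021, -167.212], [0.019, 0.139, 0.99, 898.257], [0.0, 0.0, 0.0, 1.0]]}
0.1 [250.82765197 516.91908742 213.19462887] [-1.79909366e+02 -1.69582745e-03  1.54115056e+02] 91.18372597313763
```

View pics/scene0.png

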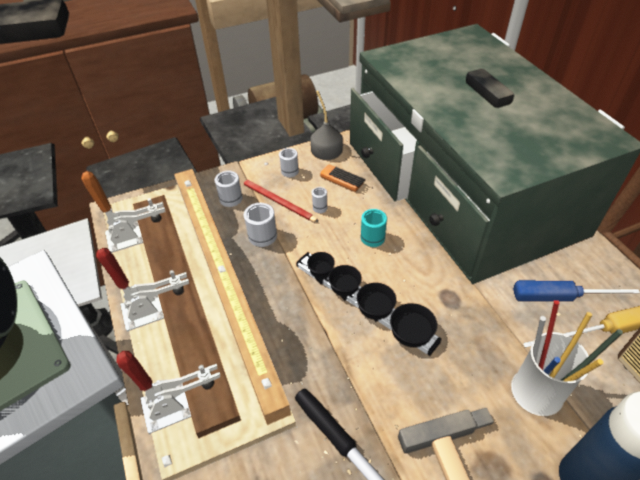

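View pics/top0.png

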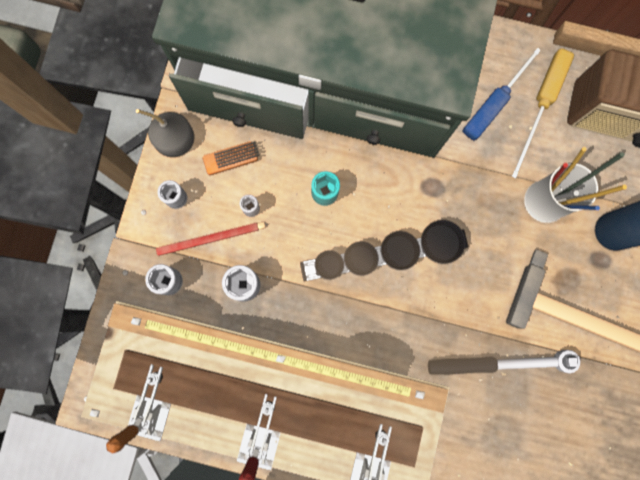

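Top view: sockets at (250,206), (172,194), (163,280), (240,283). The cups run from (329,264) to (444,241), and the turquoise decoy is at (325,187). In the scene view the same sockets are at (319,199), (289,161), (229,188), (260,225), with the cups from (320,265) to (413,326). Next I segment them.

```bash
cat >> h.py <<'E'
def ray(n,u,v):
    m=camera_model(n);T=np.array(m["T"]);d=T[:3,:3]@np.array([(u-m["cx"])/m["fx"],-(v-m["cy"])/m["fy"],-1.]);return T[:3,3],d/np.linalg.norm(d)
def plane(n,u,v,z):
    o,d=ray(n,u,v);return o+d*(z-o[2])/d[2]
def tri(a,b):
    A=0;B=0;R=[ray("scene",*a),ray("top",*b)]
    for o,d in R:
        P=np.eye(3)-np.outer(d,d);A=A+P;B=B+P@o
    x=np.linalg.solve(A,B);return x,[np.linalg.norm(np.cross(x-o,d)) for o,d in R]
def proj(n,p):
    m=camera_model(n);T=np.array(m["T"]);c=T[:3,:3].T@(np.asarray(p,float)-T[:3,3]);return m["cx"]-m["fx"]*c[0]/c[2],m["cy"]+m["fy"]*c[1]/c[2]
E
python3 - <<'E'
from h import *
print({k:v for k,v in camera_model("top").items() if k!="T"}.keys())
S={"scene":[(319,199),(289,161),(229,188),(260,225)],"top":[(250,206),(172,194),(163,280),(240,283)]}
W={"scene":(200,130,450,370),"top":(130,160,480,320)}
C={}
for n in S:
    im=cv2.imread(f"pics/{n}0.png");hsv=cv2.cvtColor(im,cv2.COLOR_BGR2HSV);b,g,r=[im[...,i].astype(int) for i in range(3)]
    m=((r-b)<18)&(hsv[...,1]<90)&(r-b>-60); m=m.astype(np.uint8)*255
    m=cv2.morphologyEx(m,cv2.MORPH_CLOSE,np.ones((3,3)));m=cv2.morphologyEx(m,cv2.MORPH_OPEN,np.ones((3,3)))
    cs,_=cv2.findContours(m,cv2.RETR_EXTERNAL,cv2.CHAIN_APPROX_NONE);C[n]=[]
    for p in S[n]:
        c=min(cs,key=lambda c:-cv2.pointPolygonTest(c,p,True));h=cv2.convexHull(c)
        R=cv2.minAreaRect(h);M=cv2.moments(h);ce=(M["m10"]/M["m00"],M["m01"]/M["m00"]);C[n].append(ce)
        print(n,p,np.round(ce,1),np.round(R[0],1),np.round(R[1],1));cv2.drawContours(im,[h],-1,(0,0,255),1) if 0 else None
        im=cv2.polylines(im,[h],True,(0,0,255),1)
    x0,y0,x1,y1=W[n];k=2
    a=im[y0:y1,x0:x1];mm=cv2.cvtColor(m,cv2.COLOR_GRAY2BGR)[y0:y1,x0:x1]
    o=np.vstack([a,mm]) if n=="top" else np.hstack([a,mm]);s=min(800/o.shape[1],600/o.shape[0]);cv2.imwrite(f"pics/{n}1.png",cv2.resize(o,None,fx=s,fy=s,interpolation=cv2.INTER_CUBIC))
for i in range(4): x,e=tri(C["scene"][i],C["top"][i]);print(np.round(x,1),np.round(e,1))
E
```

```text
dict_keys(['fx', 'fy', 'cx', 'cy'])
scene (319, 199) [319.2 199.7] [319. 200.] [24. 14.]
scene (289, 161) [418.4 125.3] [417.1 143.8] [280.4 443.6]
scene (229, 188) [228.2 188.5] [228.2 188.6] [36.1 23.9]
scene (260, 225) [260.2 224.3] [260.1 224.6] [44.5 29.9]
top (250, 206) [249.2 205. ] [249.  205.4] [20.6 17.2]
top (172, 194) [171.9 194.1] [172.1 194.3] [30.9 22.8]
top (163, 280) [163.5 279.8] [164.  279.5] [29. 36.]
top (240, 283) [240.8 283.4] [241.  283.5] [35. 38.]
[590.5 -75.6  21.6] [0.3 0.3]
[637.3 -92.7 200.8] [117.4 117.4]
[473.9  54.2  26.5] [0.1 0.1]
[466.9 -64.4  29.9] [0.2 0.2]
```

View pics/top1.png

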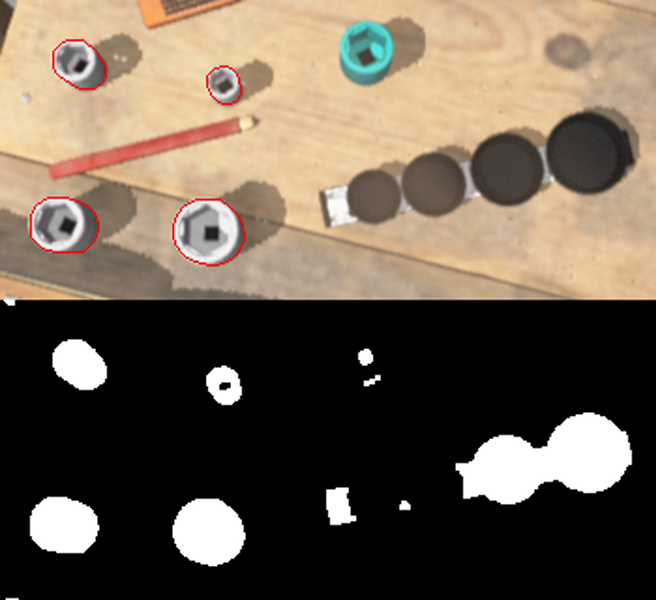

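View pics/scene1.png

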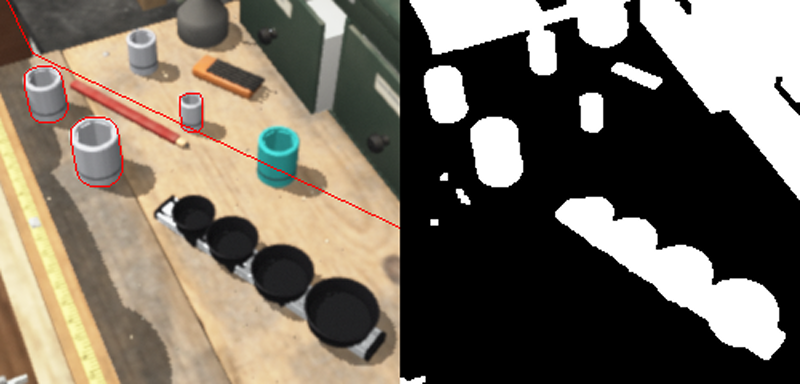

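Socket masks are clean, and the triangulated half-heights of 21.6, 26.5 and 29.9 agree with 22, 27 and 30. Only the medium socket's scene mask merges with the floor behind it, so I cut that off and then do the cups.

```bash
python3 - <<'E'
from h import *
im=cv2.imread("pics/scene0.png");b,g,r=[im[...,i].astype(int) for i in range(3)]
m=((r-b)<18).astype(np.uint8)*255;m[:148]=0;m[:,:270]=0;m[:,305:]=0
m=cv2.morphologyEx(m,cv2.MORPH_OPEN,np.ones((3,3)))
cs,_=cv2.findContours(m[:185],cv2.RETR_EXTERNAL,cv2.CHAIN_APPROX_NONE);c=max(cs,key=cv2.contourArea);h=cv2.convexHull(c);M=cv2.moments(h);ce=(M["m10"]/M["m00"],M["m01"]/M["m00"])
print(ce,cv2.boundingRect(h),[np.round(t,1) for t in tri(ce,(171.9,194.1))])
# cups, top
im=cv2.imread("pics/top0.png");V=im.max(2);rng=[(329,264),(361,257),(401,249),(444,241)]
for th in (95,110):
  m=(V<th).astype(np.uint8);m=cv2.morphologyEx(m,cv2.MORPH_CLOSE,np.ones((3,3)))
  D=cv2.distanceTransform(m,cv2.DIST_L2,5)
  for p in rng:
    w=D[p[1]-8:p[1]+9,p[0]-8:p[0]+9];k=w.max();yy,xx=np.where(w>k-.6);u,v=xx.mean()+p[0]-8,yy.mean()+p[1]-8
    print(th,(round(u,1),round(v,1)),"r px",round(k,1),"r mm@32",round(k*np.linalg.norm(plane("top",u,v,32)-plane("top",u+1,v,32)),1),np.round(plane("top",u,v,32),1))
a=im[225:290,300:475];a=cv2.resize(np.clip(a.astype(int)*2,0,255).astype(np.uint8),(800,297),interpolation=cv2.INTER_CUBIC)
s=cv2.imread("pics/scene0.png")[245:360,290:450];s=cv2.resize(np.clip(s.astype(int)*3,0,255).astype(np.uint8),(420,302),interpolation=cv2.INTER_CUBIC)
o=np.zeros((600,800,3),np.uint8);o[:297]=a;o[298:,:420]=s;cv2.imwrite("pics/cups.png",o)
E
```

```text
(288.44329104190695, 162.00192233756246) (279, 148, 19, 29) [array([608.3,  45.1,  24.7]), array([0.4, 0.4])]
95 (np.float64(322.0), np.float64(256.0)) r px 1.0 r mm@32 1.5 [ 507.7 -189.1   32. ]
95 (np.float64(369.0), np.float64(251.5)) r px 6.4 r mm@32 9.9 [ 514.  -261.7   32. ]
95 (np.float64(400.3), np.float64(249.7)) r px 18.6 r mm@32 28.8 [ 516.3 -310.3   32. ]
95 (np.float64(443.2), np.float64(241.2)) r px 21.2 r mm@32 33.0 [ 528.8 -377.5   32. ]
110 (np.float64(329.0), np.float64(264.5)) r px 13.2 r mm@32 20.3 [ 494.4 -199.7   32. ]
110 (np.float64(361.5), np.float64(258.0)) r px 16.0 r mm@32 24.7 [ 504.  -249.9   32. ]
110 (np.float64(400.5), np.float64(250.0)) r px 19.0 r mm@32 29.4 [ 515.8 -310.6   32. ]
110 (np.float64(443.0), np.float64(241.0)) r px 21.6 r mm@32 33.6 [ 529.2 -377.2   32. ]
```

View pics/cups.png

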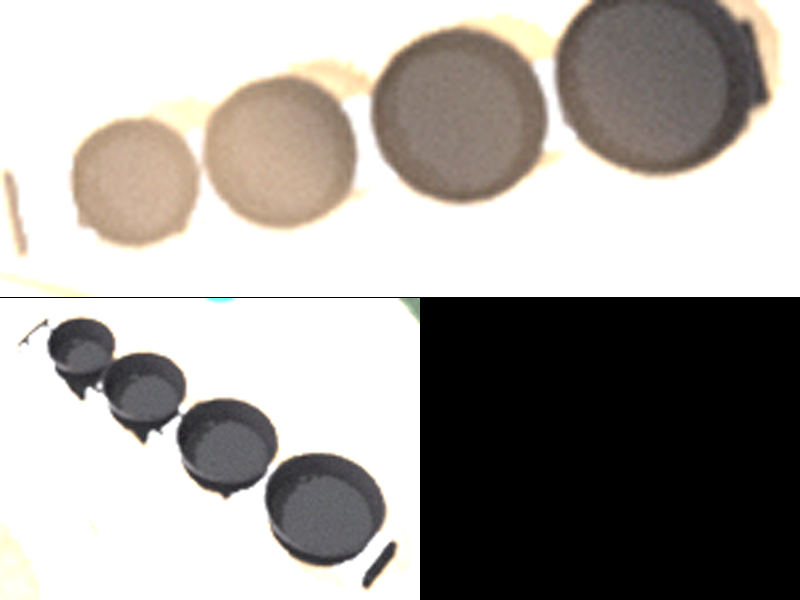

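The crops show four cup mouths clearly separated, smallest on the left in both views. In the top view the black rims stand against wood; in the scene view the dark rims are narrower than the walls below. I refine the centres with radial edges and check the rim height from the scene far-rim arcs.

```bash
python3 - <<'E'
from h import *
from scipy.ndimage import map_coordinates
from scipy.optimize import least_squares
def edges(n,p,r0,r1,angs):
    V=cv2.GaussianBlur(cv2.imread(f"pics/{n}0.png").max(2).astype(float),(0,0),.7);out=[]
    rr=np.arange(r0,r1,.25)
    for a in angs:
        x=p[0]+rr*np.cos(a);y=p[1]+rr*np.sin(a);f=map_coordinates(V,[y,x],order=1);g=np.gradient(f);k=g.argmax()
        if g[k]>2.5: out.append((x[k],y[k]))
    return np.array(out)
def circ(P,R=None):
    s=least_squares(lambda q:np.hypot(P[:,0]-q[0],P[:,1]-q[1])-q[2],[*P.mean(0),30],loss="soft_l1",f_scale=.7)
    return s.x,np.median(np.abs(s.fun))
top=[(329,264.5),(361.5,258),(400.5,250),(443,241)];R=[23,27,31,35];cen=[]
for p,r in zip(top,R):
    E=edges("top",p,r/1.55-3,r/1.55+4,np.radians(np.arange(0,360,6)))
    P=np.array([plane("top",*e,32)[:2] for e in E]);q,e=circ(P);cen.append(q);print(len(E),np.round(q,1),round(e,2))
d=np.diff(np.array(cen)[:,:2],axis=0);print(np.hypot(*d.T),np.degrees(np.arctan2(d[:,1],d[:,0])))
# scene: far rim arc; circle fit at planes z
sc=[proj("scene",(*q[:2],32)) for q in cen];print(np.round(sc,1))
for p,r,q in zip(sc,R,cen):
    E=edges("scene",p,r*.4,r*1.0,np.radians(np.arange(195,345,6)))
    for z in (22,32,42):
        P=np.array([plane("scene",*e,z)[:2] for e in E]);c=plane("top",*proj("top",(*q[:2],32)),z)
        print(z,len(E),"median dist to top-centre",round(np.median(np.hypot(*(P-c[:2]).T)),1),"want",r)
# sockets' rim via scale
E
```

```text
58 [ 494.5 -199.6   22.6] 0.19
59 [ 504.1 -249.1   26.6] 0.37
60 [ 515.9 -309.9   30.5] 0.24
60 [ 528.8 -377.4   34.9] 0.52
[50.43116398 61.95239538 68.68892895] [-78.93682097 -79.04723236 -79.17563041]
[[320.5 261.9]
 [344.6 277.5]
 [375.9 298. ]
 [413.3 322.4]]
22 25 median dist to top-centre 29.9 want 23
32 25 median dist to top-centre 22.3 want 23
42 25 median dist to top-centre 15.7 want 23
22 21 median dist to top-centre 33.5 want 27
32 21 median dist to top-centre 26.5 want 27
42 21 median dist to top-centre 19.3 want 27
22 25 median dist to top-centre 37.1 want 31
32 25 median dist to top-centre 30.2 want 31
42 25 median dist to top-centre 23.7 want 31
22 25 median dist to top-centre 41.4 want 35
32 25 median dist to top-centre 34.6 want 35
42 25 median dist to top-centre 28.4 want 35
```

Rim radii and the 31 to 32 mm rim height agree with the text, and the cup spacings are 50, 62 and 69. Candidate top pixels:
- socket_small: (250,206)
- socket_medium: (172,194)
- socket_large: (163,280)
- socket_largest: (240,283)
- Turquoise decoy: (325,187), rejected
- Grey oil can: (170,132), rejected

The earlier crop confirms these. Next come obstacle clearances and the first move's deltas.

```bash
cat >> h.py <<'E'
from scipy.spatial.transform import Rotation as Ro
SK=dict(s=(590.5,-75.6),m=(608.0,45.1),l=(473.9,54.2),x=(466.9,-64.4))
CP=dict(s=(494.5,-199.6),m=(504.1,-249.1),l=(515.9,-309.9),x=(528.8,-377.4))
def go(xy,z,yaw):
    s=state();R=Ro.from_euler("xyz",s["ee_rot"],degrees=True);T=Ro.from_euler("xyz",[180,0,yaw],degrees=True)
    print("t",round(s["time_s"],1),"delta tool",np.round(R.inv().apply(np.array([*xy,z])-s["ee_pos"]),1),"rot",np.round((R.inv()*T).as_rotvec(degrees=True),1),"force",np.round(s["force"],1),"w",round(s["gripper_width"],1))
E
python3 - <<'E'
from h import *
print("drawer front foot",plane("scene",402,196,0),plane("scene",352,140,0)," oilcan foot front",plane("scene",327,158,0))
print("drawer front top row z~100:",plane("top",175,72,100),plane("top",303,135,20),"fence",plane("top",163,318,25))
go(SK["l"],150,180)
E
```

```text
drawer front foot [ 732.17722572 -151.38379238    0.        ] [772.03980546  41.26619184   0.        ]  oilcan foot front [693.07023079  29.11884026   0.        ]
drawer front top row z~100: [775.70035583  26.51462595 100.        ] [ 705.20117998 -161.32800622   20.        ] fence [416.03224499  53.76102916  25.        ]
t 0.1 delta tool [-402.7 -318.8   63.7] rot [ -0.1  -0.  -25.9] force [-0.5 -0.1  0.9] w 91.2
```

The rows are not in the units I measure in: shifts go in shares of 400 mm and turns go in shares of 45 degrees. I convert before sending: -40 mm / 400 = -0.1, -32 mm / 400 = -0.08.

creep_tool(deltas={"sx": [-0.05, -0.1, -0.1, -0.1, -0.1, -0.1, -0.1, -0.1], "sy": [-0.04, -0.08, -0.08, -0.08, -0.08, -0.08, -0.08, -0.08], "sz": [0.005, 0.0125, 0.0175, 0.0175, 0.0175, 0.0175, 0.0175, 0.0175], "ax": [0, 0, 0, 0, 0, 0, 0, 0], "ay": [0, 0, 0, 0, 0, 0, 0, 0], "az": [0, 0, 0, 0, 0, 0, 0, 0]}, jaw=74, force=25)

```text
time_s: 0.9
ee_pos: [411.5, 179.0, 166.1]
ee_rot: [180.0, 0.0, 154.1]
force: [0.9, 0.1, -0.0]
gripper_width: 73.8
gripper_force: 0.0
```

creep_tool(deltas={"sx": [-0.1, -0.1, -0.0575, 0, 0, 0, 0, 0], "sy": [-0.08, -0.0775, -0.04, 0, 0, 0, 0, 0], "sz": [0.0175, 0.0175, 0, 0, 0, 0, 0, 0], "ax": [0, 0, 0, 0, 0, 0, 0, 0], "ay": [0, 0, 0, 0, 0, 0, 0, 0], "az": [0, 0, 0, -0.1333, -0.1778, -0.1778, -0.0889, 0]})

```text
time_s: 1.7
ee_pos: [467.9, 67.2, 152.5]
ee_rot: [-180.0, -0.0, -179.9]
force: [0.1, -0.3, -0.2]
gripper_width: 73.8
gripper_force: 0.0
```

```bash
python3 -c "
from h import *
go(SK['l'],26,180)"
```

```text
t 1.7 delta tool [ -6.1 -13.  126.5] rot [-0.  -0.   0.1] force [ 0.1 -0.3 -0.2] w 73.8
```

Scaled: 30 mm / 400 = 0.075, 20 mm / 400 = 0.05.

creep_tool(deltas={"sx": [-0.015, 0, 0, 0, 0, 0, 0, 0], "sy": [-0.0325, 0, 0, 0, 0, 0, 0, 0], "sz": [0.025, 0.05, 0.075, 0.075, 0.05, 0.0275, 0.0125, 0], "ax": [0, 0, 0, 0, 0, 0, 0, 0], "ay": [0, 0, 0, 0, 0, 0, 0, 0], "az": [0, 0, 0, 0, 0, 0, 0, 0]})

```text
time_s: 2.5
ee_pos: [474.3, 54.0, 26.5]
ee_rot: [-180.0, -0.0, -179.9]
force: [0.7, 0.4, 0.0]
gripper_width: 73.9
gripper_force: 0.0
```

```bash
python3 - <<'E'
from h import *
go(SK['l'],26,180)
im=grab_frame("scene");cv2.imwrite("pics/g1.png",cv2.resize(im[80:280,130:380],None,fx=3,fy=3))
E
```

```text
t 2.5 delta tool [0.4 0.2 0.5] rot [-0.  -0.   0.1] force [0.7 0.4 0. ] w 73.9
```

View pics/g1.png

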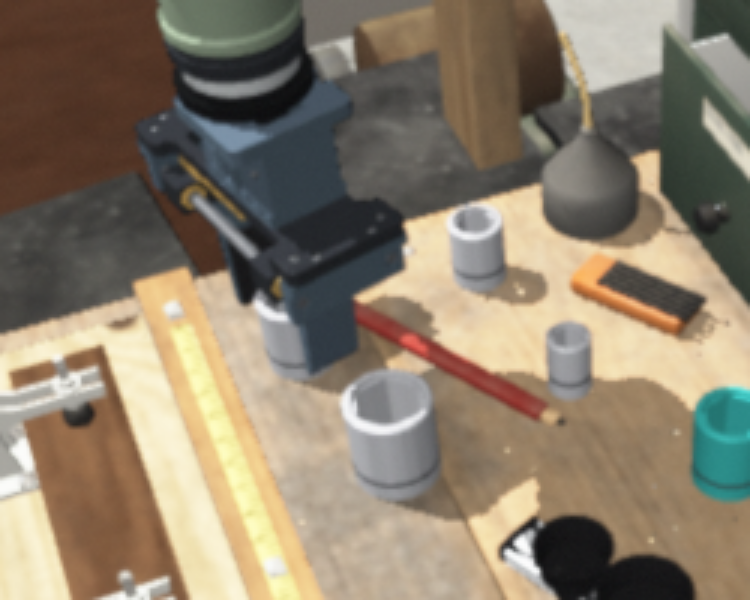

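The fingers straddle socket_large, around (290,330) in the crop, and clear the largest. Closing now.

creep_tool(deltas={"sx": [0, 0, 0, 0, 0, 0, 0, 0], "sy": [0, 0, 0, 0, 0, 0, 0, 0], "sz": [0, 0, 0, 0, 0, 0, 0, 0], "ax": [0, 0, 0, 0, 0, 0, 0, 0], "ay": [0, 0, 0, 0, 0, 0, 0, 0], "az": [0, 0, 0, 0, 0, 0, 0, 0]}, jaw=30, force=30)

```text
time_s: 3.35
ee_pos: [474.4, 54.2, 27.2]
ee_rot: [-180.0, 0.0, -179.9]
force: [0.1, -2.1, 4.9]
gripper_width: 43.4
gripper_force: 30.0
```

creep_tool(deltas={"sx": [0, 0, 0, 0, 0, 0], "sy": [0, 0, 0, 0, 0, 0], "sz": [-0.025, -0.0625, -0.075, -0.075, -0.0125, 0], "ax": [0, 0, 0, 0, 0, 0], "ay": [0, 0, 0, 0, 0, 0], "az": [0, 0, 0, 0, 0, 0]})

```text
time_s: 3.95
ee_pos: [474.2, 54.5, 127.0]
ee_rot: [180.0, 0.1, -179.9]
force: [-0.3, -1.3, -4.9]
gripper_width: 43.3
gripper_force: 30.0
```

```bash
python3 -c "
from h import *
go(CP['l'],126,101)"
```

```text
t 4.0 delta tool [ -41.  -364.5    0.9] rot [ 0.1  0.  79.1] force [-0.3 -1.3 -4.9] w 43.3
```

Scaled: -45 mm / 400 = -0.1125, -35 mm / 400 = -0.0875.

creep_tool(deltas={"sx": [-0.005, -0.0125, -0.0125, -0.0125, -0.0125, -0.0125, -0.0125, -0.0125], "sy": [-0.0375, -0.0875, -0.1125, -0.1125, -0.1125, -0.1125, -0.1125, -0.1125], "sz": [0, 0, 0, 0, 0, 0, 0, 0], "ax": [0, 0, 0, 0, 0, 0, 0, 0], "ay": [0, 0, 0, 0, 0, 0, 0, 0], "az": [0, 0, 0, 0, 0, 0, 0, 0]})

```text
time_s: 4.75
ee_pos: [510.4, -266.6, 124.0]
ee_rot: [179.8, -0.2, -179.9]
force: [0.6, 1.1, -2.9]
gripper_width: 43.4
gripper_force: 30.0
```

creep_tool(deltas={"sx": [-0.0075, -0.0025, 0, 0, 0, 0, 0, 0], "sy": [-0.075, -0.035, 0, 0, 0, 0, 0, 0], "sz": [0, 0, 0, 0, 0, 0, 0, 0], "ax": [0, 0, 0, 0, 0, 0, 0, 0], "ay": [0, 0, 0, 0, 0, 0, 0, 0], "az": [0, 0, 0.1111, 0.1778, 0.1778, 0.1778, 0.1778, 0.1778]})

```text
time_s: 5.55
ee_pos: [514.9, -307.8, 124.7]
ee_rot: [-180.0, -0.3, 134.8]
force: [-0.2, -1.5, -4.3]
gripper_width: 43.5
gripper_force: 30.0
```

creep_tool(deltas={"sx": [0, 0, 0, 0, 0, 0], "sy": [0, 0, 0, 0, 0, 0], "sz": [0, 0, 0, 0, 0, 0], "ax": [0, 0, 0, 0, 0, 0], "ay": [0, 0, 0, 0, 0, 0], "az": [0.1778, 0.1778, 0.1778, 0.1556, 0.0667, 0]})

```text
time_s: 6.15
ee_pos: [515.0, -308.0, 125.0]
ee_rot: [-179.9, -0.2, 101.2]
force: [-0.1, -0.3, -2.9]
gripper_width: 43.4
gripper_force: 30.0
```

```bash
python3 -c "
from h import *
go(CP['l'],60,101)"
```

```text
t 6.2 delta tool [-2.2  0.7 64.9] rot [-0.1 -0.2  0.2] force [-0.1 -0.3 -2.9] w 43.4
```

Scaled: 25 mm / 400 = 0.0625, 20 mm / 400 = 0.05.

creep_tool(deltas={"sx": [-0.005, 0, 0, 0, 0], "sy": [0.0025, 0, 0, 0, 0], "sz": [0.025, 0.0625, 0.05, 0.0175, 0], "ax": [0, 0, 0, 0, 0], "ay": [0, 0, 0, 0, 0], "az": [0, 0, 0, 0, 0]})

```text
time_s: 6.65
ee_pos: [516.3, -310.6, 63.0]
ee_rot: [-179.8, -0.2, 101.1]
force: [-0.4, 0.3, -3.7]
gripper_width: 43.2
gripper_force: 30.0
```

```bash
python3 - <<'E'
from h import *
go(CP['l'],42,101)
for i,(n,w) in enumerate((("scene",(270,220,450,355)),("top",(300,190,480,325)))):
    im=grab_frame(n);x0,y0,x1,y1=w;a=cv2.resize(im[y0:y1,x0:x1],(400,300),interpolation=cv2.INTER_CUBIC)
    o=a if i==0 else np.hstack([o,a])
cv2.imwrite("pics/p1.png",o)
E
```

```text
t 6.7 delta tool [ 0.7 -0.2 21. ] rot [-0.2 -0.2  0.1] force [-0.4  0.3 -3.7] w 43.2
```

View pics/p1.png

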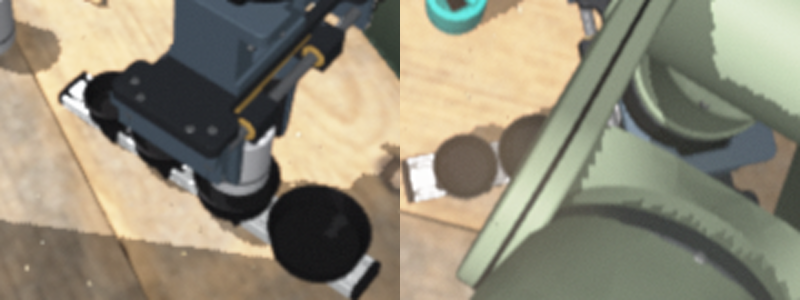

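Socket_large hangs over the third cup, around (240,180) in the crop, and is aligned. Lowering.

Scaled: 6 mm / 400 = 0.015, 4 mm / 400 = 0.01.

creep_tool(deltas={"sx": [0, 0, 0, 0, 0, 0], "sy": [0, 0, 0, 0, 0, 0], "sz": [0.015, 0.015, 0.01, 0.0075, 0.0025, 0], "ax": [0, 0, 0, 0, 0, 0], "ay": [0, 0, 0, 0, 0, 0], "az": [0, 0, 0, 0, 0, 0]})

```text
time_s: 7.35
ee_pos: [517.2, -311.3, 44.7]
ee_rot: [-180.0, -0.0, 101.1]
force: [0.0, 1.0, -2.8]
gripper_width: 43.3
gripper_force: 30.0
```

creep_tool(deltas={"sx": [0, 0], "sy": [0, 0], "sz": [0.0025, 0], "ax": [0, 0], "ay": [0, 0], "az": [0, 0]})

```text
time_s: 7.55
ee_pos: [517.3, -311.4, 43.9]
ee_rot: [180.0, 0.0, 101.1]
force: [0.8, 0.0, -3.4]
gripper_width: 43.2
gripper_force: 30.0
```

Scaled: 1 mm / 400 = 0.0025.

creep_tool(deltas={"sx": [0, 0, 0], "sy": [0, 0, 0], "sz": [0.0025, 0.0025, 0], "ax": [0, 0, 0], "ay": [0, 0, 0], "az": [0, 0, 0]})

```text
time_s: 7.85
ee_pos: [517.4, -311.4, 42.3]
ee_rot: [180.0, 0.0, 101.1]
force: [-1.0, -0.6, 0.5]
gripper_width: 43.2
gripper_force: 30.0
```

creep_tool(deltas={"sx": [0, 0, 0, 0, 0, 0, 0, 0], "sy": [0, 0, 0, 0, 0, 0, 0, 0], "sz": [0, 0, 0, 0, 0, -0.0125, -0.0375, -0.075], "ax": [0, 0, 0, 0, 0, 0, 0, 0], "ay": [0, 0, 0, 0, 0, 0, 0, 0], "az": [0, 0, 0, 0, 0, 0, 0, 0]}, jaw=74)

```text
time_s: 8.65
ee_pos: [515.9, -310.5, 90.5]
ee_rot: [-179.8, -0.2, 101.1]
force: [-0.3, -0.4, 0.5]
gripper_width: 74.1
gripper_force: 0.0
```

creep_tool(deltas={"sx": [0, 0, 0], "sy": [0, 0, 0], "sz": [-0.075, -0.05, 0], "ax": [0, 0, 0], "ay": [0, 0, 0], "az": [0, 0, 0]})

```text
time_s: 8.95
ee_pos: [519.1, -312.5, 145.5]
ee_rot: [179.7, 0.3, 101.1]
force: [-0.6, -0.9, 0.0]
gripper_width: 73.9
gripper_force: 0.0
```

```bash
python3 -c "
from h import *
go(SK['x'],145,180)"
```

```text
t 8.9 delta tool [253.5  -3.4  -0.8] rot [  0.1   0.5 -78.9] force [-0.6 -0.9  0. ] w 73.9
```

Scaled: 45 mm / 400 = 0.1125, 40 mm / 400 = 0.1, -4 degrees / 45 = -0.0889.

creep_tool(deltas={"sx": [0.0375, 0.0875, 0.1125, 0.1125, 0.1125, 0.1, 0.05, 0.02], "sy": [0, 0, -0.0025, -0.0025, -0.0025, 0, 0, 0], "sz": [0, 0, 0, 0, 0, 0, 0, 0], "ax": [0, 0, 0, 0, 0, 0, 0, 0], "ay": [0, 0, 0, 0, 0, 0, 0, 0], "az": [0, 0, 0, 0, 0, 0, 0, -0.0889]}, jaw=82)

```text
time_s: 9.75
ee_pos: [462.8, -60.6, 140.2]
ee_rot: [-179.8, -0.2, 105.4]
force: [0.9, -0.4, 0.3]
gripper_width: 82.4
gripper_force: 0.0
```

creep_tool(deltas={"sx": [0, 0, 0, 0, 0, 0, 0, 0], "sy": [0, 0, 0, 0, 0, 0, 0, 0], "sz": [0, 0, 0, 0, 0, 0, 0, 0], "ax": [0, 0, 0, 0, 0, 0, 0, 0], "ay": [0, 0, 0, 0, 0, 0, 0, 0], "az": [-0.1778, -0.1778, -0.1778, -0.1778, -0.1778, -0.1778, -0.1778, -0.1778]})

```text
time_s: 10.55
ee_pos: [463.5, -62.7, 140.1]
ee_rot: [180.0, -0.2, 169.5]
force: [0.2, -0.1, 0.3]
gripper_width: 82.1
gripper_force: 0.0
```

creep_tool(deltas={"sx": [0, 0, 0], "sy": [0, 0, 0], "sz": [0, 0, 0], "ax": [0, 0, 0], "ay": [0, 0, 0], "az": [-0.1778, -0.0667, 0]})

```text
time_s: 10.85
ee_pos: [463.8, -62.8, 140.3]
ee_rot: [179.9, -0.2, -179.9]
force: [0.0, 0.9, -0.7]
gripper_width: 82.2
gripper_force: 0.0
```

```bash
python3 - <<'E'
from h import *
go(SK['x'],27,180)
im=grab_frame("top");cv2.imwrite("pics/c1.png",cv2.resize(im[160:320,130:480],(800,366),interpolation=cv2.INTER_CUBIC))
E
```

```text
t 10.8 delta tool [ -3.5  -1.8 113.3] rot [ 0.1 -0.2  0.1] force [ 0.   0.9 -0.7] w 82.2
```

View pics/c1.png

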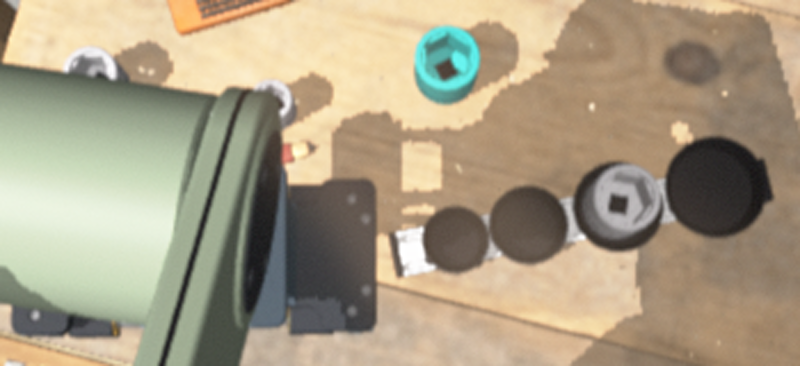

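Socket_large stands in the third cup, at (620,205) in the crop. On to the largest.

Scaled: 30 mm / 400 = 0.075, 25 mm / 400 = 0.0625.

creep_tool(deltas={"sx": [-0.0075, 0, 0, 0, 0, 0, 0], "sy": [-0.005, 0, 0, 0, 0, 0, 0], "sz": [0.025, 0.0625, 0.075, 0.0625, 0.0375, 0.02, 0], "ax": [0, 0, 0, 0, 0, 0, 0], "ay": [0, 0, 0, 0, 0, 0, 0], "az": [0, 0, 0, 0, 0, 0, 0]})

```text
time_s: 11.6
ee_pos: [467.6, -65.5, 27.5]
ee_rot: [180.0, -0.2, -179.9]
force: [-0.6, 0.2, -0.4]
gripper_width: 81.9
gripper_force: 0.0
```

creep_tool(deltas={"sx": [0, 0, 0, 0, 0, 0], "sy": [0, 0, 0, 0, 0, 0], "sz": [0, 0, 0, 0, 0, 0], "ax": [0, 0, 0, 0, 0, 0], "ay": [0, 0, 0, 0, 0, 0], "az": [0, 0, 0, 0, 0, 0]}, jaw=35, force=35)

```text
time_s: 12.2
ee_pos: [468.9, -65.7, 29.4]
ee_rot: [-180.0, 0.1, -179.9]
force: [-0.3, 0.3, 4.7]
gripper_width: 51.1
gripper_force: 35.0
```

creep_tool(deltas={"sx": [0, 0, 0, 0, 0, 0, 0, 0], "sy": [0, 0, 0, 0, 0, 0, 0, 0], "sz": [0, -0.025, -0.0625, -0.075, -0.075, -0.0375, -0.025, 0], "ax": [0, 0, 0, 0, 0, 0, 0, 0], "ay": [0, 0, 0, 0, 0, 0, 0, 0], "az": [0, 0, 0, 0, 0, 0, 0, 0]})

```text
time_s: 13.0
ee_pos: [468.8, -65.7, 149.6]
ee_rot: [-180.0, 0.1, -179.9]
force: [0.2, -0.0, -4.4]
gripper_width: 51.6
gripper_force: 35.0
```

```bash
python3 -c "
from h import *
go(CP['x'],146,101)"
```

```text
t 13.0 delta tool [ -59.4 -311.8    3.8] rot [ 0.1  0.1 79.1] force [ 0.2 -0.  -4.4] w 51.6
```

Scaled: -43 mm / 400 = -0.1075, -35 mm / 400 = -0.0875.

creep_tool(deltas={"sx": [-0.0075, -0.0175, -0.02, -0.02, -0.02, -0.02, -0.02, -0.0175], "sy": [-0.0375, -0.0875, -0.1075, -0.1075, -0.1075, -0.1075, -0.1075, -0.0875], "sz": [0, 0, 0, 0, 0, 0, 0, 0], "ax": [0, 0, 0, 0, 0, 0, 0, 0], "ay": [0, 0, 0, 0, 0, 0, 0, 0], "az": [0, 0, 0, 0, 0, 0, 0, 0]})

```text
time_s: 13.8
ee_pos: [525.2, -368.7, 146.5]
ee_rot: [179.9, -0.2, -180.0]
force: [0.8, 0.8, -4.0]
gripper_width: 51.4
gripper_force: 35.0
```

creep_tool(deltas={"sx": [-0.005, 0, 0, 0, 0, 0, 0, 0], "sy": [-0.03, 0, 0, 0, 0, 0, 0, 0], "sz": [0, 0, 0, 0, 0, 0, 0, 0], "ax": [0, 0, 0, 0, 0, 0, 0, 0], "ay": [0, 0, 0, 0, 0, 0, 0, 0], "az": [0, 0.1111, 0.1778, 0.1778, 0.1778, 0.1778, 0.1778, 0.1778]})

```text
time_s: 14.6
ee_pos: [527.1, -377.2, 146.8]
ee_rot: [-179.9, -0.2, 126.8]
force: [-0.1, 0.3, -4.1]
gripper_width: 51.4
gripper_force: 35.0
```

creep_tool(deltas={"sx": [0, 0, 0, 0, 0], "sy": [0, 0, 0, 0, 0], "sz": [0, 0, 0, 0, 0], "ax": [0, 0, 0, 0, 0], "ay": [0, 0, 0, 0, 0], "az": [0.1778, 0.1778, 0.1556, 0.0667, 0]})

```text
time_s: 15.1
ee_pos: [527.2, -377.2, 147.1]
ee_rot: [-179.9, -0.1, 101.1]
force: [0.3, -0.1, -5.8]
gripper_width: 51.3
gripper_force: 35.0
```

```bash
python3 -c "
from h import *
go(CP['x'],66,101)"
```

```text
t 15.1 delta tool [-0.7  1.7 81.1] rot [-0.1 -0.1  0.1] force [ 0.3 -0.1 -5.8] w 51.3
```

Scaled: 30 mm / 400 = 0.075, 25 mm / 400 = 0.0625.

creep_tool(deltas={"sx": [-0.005, 0, 0, 0, 0, 0], "sy": [0.0025, 0.0025, 0, 0, 0, 0], "sz": [0.025, 0.075, 0.0625, 0.03, 0.01, 0], "ax": [0, 0, 0, 0, 0, 0], "ay": [0, 0, 0, 0, 0, 0], "az": [0, 0, 0, 0, 0, 0]})

```text
time_s: 15.7
ee_pos: [530.6, -379.2, 67.5]
ee_rot: [-180.0, -0.0, 101.1]
force: [0.9, 0.5, -4.0]
gripper_width: 51.5
gripper_force: 35.0
```

```bash
python3 - <<'E'
from h import *
go(CP['x'],44,101)
im=grab_frame("scene");cv2.imwrite("pics/p2.png",cv2.resize(im[220:370,270:470],(600,450),interpolation=cv2.INTER_CUBIC))
E
```

```text
t 15.7 delta tool [ 2.2 -1.4 23.5] rot [-0.  -0.   0.1] force [ 0.9  0.5 -4. ] w 51.5
```

View pics/p2.png

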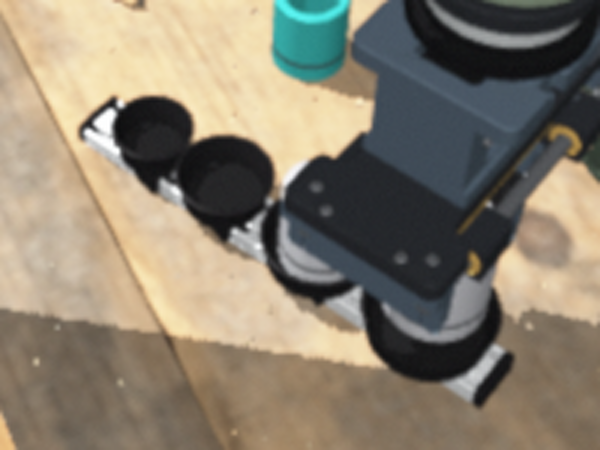

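Socket_largest hangs over the last cup, around (440,320) in the crop. Lowering.

Scaled: 6 mm / 400 = 0.015, 5 mm / 400 = 0.0125.

creep_tool(deltas={"sx": [0.0013, 0, 0, 0, 0, 0], "sy": [-0.0025, 0, 0, 0, 0, 0], "sz": [0.015, 0.015, 0.0125, 0.0075, 0.0025, 0], "ax": [0, 0, 0, 0, 0, 0], "ay": [0, 0, 0, 0, 0, 0], "az": [0, 0, 0, 0, 0, 0]})

```text
time_s: 16.35
ee_pos: [529.5, -378.8, 46.6]
ee_rot: [-180.0, -0.0, 101.1]
force: [0.2, 0.4, -4.3]
gripper_width: 51.8
gripper_force: 35.0
```

creep_tool(deltas={"sx": [0, 0, 0], "sy": [0, 0, 0], "sz": [0.0025, 0.0025, 0], "ax": [0, 0, 0], "ay": [0, 0, 0], "az": [0, 0, 0]})

```text
time_s: 16.65
ee_pos: [529.4, -378.8, 44.8]
ee_rot: [180.0, -0.0, 101.1]
force: [-0.5, 0.7, -4.7]
gripper_width: 51.4
gripper_force: 35.0
```

Scaled: 1 mm / 400 = 0.0025.

creep_tool(deltas={"sx": [0, 0, 0], "sy": [0, 0, 0], "sz": [0.0025, 0.0025, 0], "ax": [0, 0, 0], "ay": [0, 0, 0], "az": [0, 0, 0]})

```text
time_s: 16.95
ee_pos: [529.6, -378.9, 44.4]
ee_rot: [180.0, 0.0, 101.1]
force: [-2.2, 1.8, 4.4]
gripper_width: 51.5
gripper_force: 35.0
```

creep_tool(deltas={"sx": [0, 0, 0, 0, 0, 0, 0, 0], "sy": [0, 0, 0, 0, 0, 0, 0, 0], "sz": [0, 0, 0, 0, 0, -0.0125, -0.0375, -0.075], "ax": [0, 0, 0, 0, 0, 0, 0, 0], "ay": [0, 0, 0, 0, 0, 0, 0, 0], "az": [0, 0, 0, 0, 0, 0, 0, 0]}, jaw=82)

```text
time_s: 17.75
ee_pos: [528.1, -377.9, 91.2]
ee_rot: [-179.8, -0.2, 101.1]
force: [0.9, -1.0, -0.4]
gripper_width: 81.7
gripper_force: 0.0
```

creep_tool(deltas={"sx": [0, 0, 0], "sy": [0, 0, 0], "sz": [-0.075, -0.05, 0], "ax": [0, 0, 0], "ay": [0, 0, 0], "az": [0, 0, 0]})

```text
time_s: 18.05
ee_pos: [531.2, -380.1, 146.7]
ee_rot: [179.7, 0.3, 101.1]
force: [0.6, 0.0, -0.1]
gripper_width: 82.0
gripper_force: 0.0
```

```bash
python3 -c "
from h import *
go(SK['s'],140,180)"
```

```text
t 18.1 delta tool [287.4 116.9   5.7] rot [  0.    0.5 -78.9] force [ 0.6  0.  -0.1] w 82.0
```

Scaled: 20 mm / 400 = 0.05, 10 mm / 400 = 0.025, -8 degrees / 45 = -0.1778.

creep_tool(deltas={"sx": [0.025, 0.05, 0.025, 0, 0, 0, 0, 0], "sy": [0, 0, 0, 0, 0, 0, 0, 0], "sz": [0, 0, 0, 0, 0, 0, 0, 0], "ax": [0, 0, 0, 0, 0, 0, 0, 0], "ay": [0, 0, 0, 0, 0, 0, 0, 0], "az": [-0.1111, -0.1778, -0.1778, -0.1778, -0.1778, -0.1778, -0.1778, -0.1778]}, jaw=60)

```text
time_s: 18.85
ee_pos: [517.2, -340.2, 141.3]
ee_rot: [180.0, -0.1, 162.4]
force: [0.0, -0.3, -0.6]
gripper_width: 59.8
gripper_force: 0.0
```

creep_tool(deltas={"sx": [0, 0, 0, 0], "sy": [0, 0, 0, 0], "sz": [0, 0, 0, 0], "ax": [0, 0, 0, 0], "ay": [0, 0, 0, 0], "az": [-0.1778, -0.1778, -0.0444, 0]})

```text
time_s: 19.25
ee_pos: [517.3, -340.2, 141.4]
ee_rot: [179.9, -0.1, -179.9]
force: [0.2, -0.2, 0.4]
gripper_width: 60.1
gripper_force: 0.0
```

```bash
python3 -c "
from h import *
go(SK['s'],140,180)"
```

```text
t 19.2 delta tool [-73.7 264.5   1.6] rot [ 0.1 -0.1  0.1] force [ 0.2 -0.2  0.4] w 60.1
```

Scaled: 45 mm / 400 = 0.1125, 40 mm / 400 = 0.1.

creep_tool(deltas={"sx": [-0.0125, -0.03, -0.03, -0.03, -0.03, -0.03, -0.0225, 0], "sy": [0.0375, 0.1, 0.1125, 0.1125, 0.1125, 0.1125, 0.0725, 0], "sz": [0, 0, 0, 0, 0, 0, 0, 0], "ax": [0, 0, 0, 0, 0, 0, 0, 0], "ay": [0, 0, 0, 0, 0, 0, 0, 0], "az": [0, 0, 0, 0, 0, 0, 0, 0]})

```text
time_s: 20.05
ee_pos: [591.9, -71.6, 142.5]
ee_rot: [179.9, -0.0, -179.6]
force: [0.1, -1.5, 0.4]
gripper_width: 60.2
gripper_force: 0.0
```

```bash
python3 - <<'E'
from h import *
go(SK['s'],24,180)
im=grab_frame("top");cv2.imwrite("pics/c2.png",cv2.resize(im[160:320,130:480],(700,320),interpolation=cv2.INTER_CUBIC))
E
```

```text
t 20.1 delta tool [  1.4  -4.2 118.5] rot [ 0.1 -0.   0.4] force [ 0.1 -1.5  0.4] w 60.2
```

View pics/c2.png

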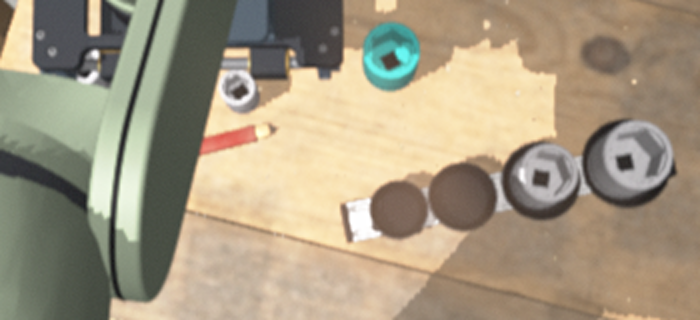

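Both large sockets stand in their cups, at (540,178) and (630,160) in the crop. The small socket is at (238,90), free below the gripper.

Scaled: 30 mm / 400 = 0.075, 25 mm / 400 = 0.0625.

creep_tool(deltas={"sx": [0.0025, 0, 0, 0, 0, 0, 0, 0], "sy": [-0.0075, 0, 0, 0, 0, 0, 0, 0], "sz": [0.025, 0.0625, 0.075, 0.075, 0.0375, 0.015, 0.005, 0], "ax": [0, 0, 0, 0, 0, 0, 0, 0], "ay": [0, 0, 0, 0, 0, 0, 0, 0], "az": [0, 0, 0, 0, 0, 0, 0, 0]})

```text
time_s: 20.9
ee_pos: [590.6, -80.2, 25.2]
ee_rot: [-180.0, 0.0, -179.9]
force: [-0.3, -1.2, -0.1]
gripper_width: 59.9
gripper_force: 0.0
```

```bash
python3 -c "
from h import *
go(SK['s'],23,180)"
```

```text
t 20.9 delta tool [0.1 4.6 2.2] rot [-0.   0.   0.1] force [-0.3 -1.2 -0.1] w 59.9
```

Scaled: 4 mm / 400 = 0.01, 1 mm / 400 = 0.0025.

creep_tool(deltas={"sx": [0, 0, 0], "sy": [0.01, 0, 0], "sz": [0.0025, 0, 0], "ax": [0, 0, 0], "ay": [0, 0, 0], "az": [0, 0, 0]})

```text
time_s: 21.2
ee_pos: [590.7, -75.4, 24.5]
ee_rot: [-180.0, 0.1, -179.9]
force: [-1.3, -0.1, 0.0]
gripper_width: 60.0
gripper_force: 0.0
```

creep_tool(deltas={"sx": [0, 0, 0, 0, 0, 0, 0], "sy": [0, 0, 0, 0, 0, 0, 0], "sz": [0, 0, 0, 0, 0, 0, 0], "ax": [0, 0, 0, 0, 0, 0, 0], "ay": [0, 0, 0, 0, 0, 0, 0], "az": [0, 0, 0, 0, 0, 0, 0]}, jaw=15, force=25)

```text
time_s: 21.9
ee_pos: [590.4, -75.6, 23.8]
ee_rot: [180.0, 0.0, -179.9]
force: [-0.7, -0.6, -0.1]
gripper_width: 27.2
gripper_force: 25.0
```

creep_tool(deltas={"sx": [0, 0, 0, 0, 0, 0, 0], "sy": [0, 0, 0, 0, 0, 0, 0], "sz": [-0.025, -0.0625, -0.075, -0.075, -0.0375, 0, 0], "ax": [0, 0, 0, 0, 0, 0, 0], "ay": [0, 0, 0, 0, 0, 0, 0], "az": [0, 0, 0, 0, 0, 0, 0]})

```text
time_s: 22.6
ee_pos: [590.0, -75.4, 133.8]
ee_rot: [180.0, -0.0, -179.9]
force: [-0.7, -0.6, -1.4]
gripper_width: 27.6
gripper_force: 25.0
```

```bash
python3 -c "
from h import *
go(CP['s'],130,101)"
```

```text
t 22.6 delta tool [  95.7 -124.     3.8] rot [-0.  -0.  79.1] force [-0.7 -0.6 -1.4] w 27.6
```

Scaled: -36 mm / 400 = -0.09, -30 mm / 400 = -0.075, 8 degrees / 45 = 0.1778.

creep_tool(deltas={"sx": [0.025, 0.0625, 0.07, 0.05, 0.025, 0.0075, 0, 0], "sy": [-0.0325, -0.075, -0.09, -0.07, -0.035, -0.0075, 0, 0], "sz": [0, 0, 0, 0, 0, 0, 0, 0], "ax": [0, 0, 0, 0, 0, 0, 0, 0], "ay": [0, 0, 0, 0, 0, 0, 0, 0], "az": [0, 0, 0, 0, 0, 0.0889, 0.1778, 0.1778]})

```text
time_s: 23.4
ee_pos: [492.5, -200.4, 132.5]
ee_rot: [-180.0, -0.2, 159.7]
force: [0.5, 0.5, -1.0]
gripper_width: 26.9
gripper_force: 25.0
```

creep_tool(deltas={"sx": [0, 0, 0, 0, 0, 0, 0, 0], "sy": [0, 0, 0, 0, 0, 0, 0, 0], "sz": [0, 0, 0, 0, 0, 0, 0, 0], "ax": [0, 0, 0, 0, 0, 0, 0, 0], "ay": [0, 0, 0, 0, 0, 0, 0, 0], "az": [0.1778, 0.1778, 0.1778, 0.1778, 0.1778, 0.1778, 0.1778, 0.0667]})

```text
time_s: 24.2
ee_pos: [492.8, -200.0, 132.4]
ee_rot: [-179.8, -0.1, 100.9]
force: [-0.6, -0.5, -1.5]
gripper_width: 27.0
gripper_force: 25.0
```

creep_tool(deltas={"sx": [0, 0], "sy": [0, 0], "sz": [0, 0], "ax": [0, 0], "ay": [0, 0], "az": [0, 0]})

```text
time_s: 24.4
ee_pos: [493.5, -199.9, 133.0]
ee_rot: [-179.9, -0.1, 101.2]
force: [-0.2, 0.7, -1.9]
gripper_width: 27.5
gripper_force: 25.0
```

```bash
python3 -c "
from h import *
go(CP['s'],60,101)"
```

```text
t 24.4 delta tool [ 0.   1.2 73. ] rot [-0.1 -0.1  0.2] force [-0.2  0.7 -1.9] w 27.5
```

Scaled: 30 mm / 400 = 0.075, 20 mm / 400 = 0.05.

creep_tool(deltas={"sx": [0, 0, 0, 0, 0, 0], "sy": [0, 0, 0, 0, 0, 0], "sz": [0.025, 0.075, 0.05, 0.025, 0, 0], "ax": [0, 0, 0, 0, 0, 0], "ay": [0, 0, 0, 0, 0, 0], "az": [0, 0, 0, 0, 0, 0]})

```text
time_s: 25.0
ee_pos: [495.0, -199.9, 64.1]
ee_rot: [180.0, 0.0, 101.1]
force: [0.2, 0.0, -0.0]
gripper_width: 27.4
gripper_force: 25.0
```

```bash
python3 - <<'E'
from h import *
go(CP['s'],40,101)
im=grab_frame("scene");cv2.imwrite("pics/p3.png",cv2.resize(im[210:360,250:450],(600,450),interpolation=cv2.INTER_CUBIC))
E
```

```text
t 25.0 delta tool [ 0.4 -0.5 24.1] rot [0.  0.  0.1] force [ 0.2  0.  -0. ] w 27.4
```

View pics/p3.png

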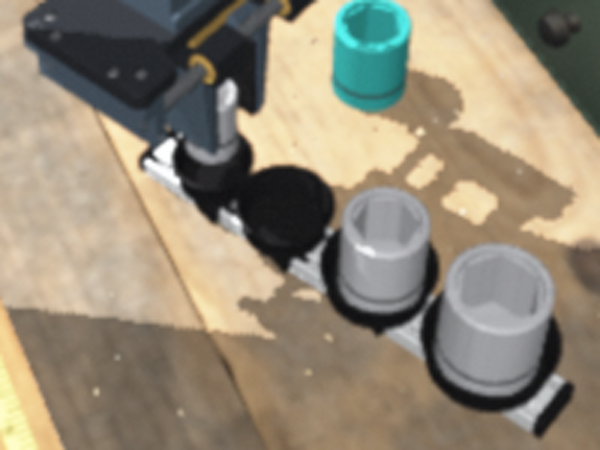

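Both large sockets appear seated, at (380,250) and (500,320) in the crop. The small one hangs over its cup at (215,150).

Scaled: 7 mm / 400 = 0.0175, 5 mm / 400 = 0.0125.

creep_tool(deltas={"sx": [0, 0, 0, 0, 0, 0], "sy": [0, 0, 0, 0, 0, 0], "sz": [0.0175, 0.0175, 0.0125, 0.0075, 0.0025, 0], "ax": [0, 0, 0, 0, 0, 0], "ay": [0, 0, 0, 0, 0, 0], "az": [0, 0, 0, 0, 0, 0]})

```text
time_s: 25.65
ee_pos: [494.6, -199.7, 40.7]
ee_rot: [-180.0, -0.0, 101.1]
force: [0.6, 0.7, -0.6]
gripper_width: 27.2
gripper_force: 25.0
```

creep_tool(deltas={"sx": [0, 0, 0], "sy": [0, 0, 0], "sz": [0.0025, 0.0025, 0], "ax": [0, 0, 0], "ay": [0, 0, 0], "az": [0, 0, 0]})

```text
time_s: 25.95
ee_pos: [494.7, -199.7, 38.9]
ee_rot: [180.0, 0.0, 101.1]
force: [1.2, 0.5, -1.4]
gripper_width: 27.1
gripper_force: 25.0
```

The rows are not in the units I measure in: shifts go in shares of 400 mm and turns go in shares of 45 degrees. I convert before sending: 1 mm / 400 = 0.0025.

creep_tool(deltas={"sx": [0, 0], "sy": [0, 0], "sz": [0.0025, 0], "ax": [0, 0], "ay": [0, 0], "az": [0, 0]})

```text
time_s: 26.15
ee_pos: [494.7, -199.8, 38.8]
ee_rot: [180.0, 0.0, 101.1]
force: [-1.4, 0.2, 5.4]
gripper_width: 27.2
gripper_force: 25.0
```

creep_tool(deltas={"sx": [0, 0, 0, 0, 0, 0, 0, 0], "sy": [0, 0, 0, 0, 0, 0, 0, 0], "sz": [0, 0, 0, 0, 0, -0.0125, -0.0375, -0.075], "ax": [0, 0, 0, 0, 0, 0, 0, 0], "ay": [0, 0, 0, 0, 0, 0, 0, 0], "az": [0, 0, 0, 0, 0, 0, 0, 0]}, jaw=66)

```text
time_s: 26.95
ee_pos: [493.1, -199.1, 86.8]
ee_rot: [-179.8, -0.2, 101.1]
force: [-0.0, -0.1, -0.0]
gripper_width: 66.1
gripper_force: 0.0
```

creep_tool(deltas={"sx": [0, 0, 0, 0, 0, 0, 0, 0], "sy": [0, 0, 0, 0, 0, 0, 0, 0], "sz": [-0.075, -0.05, 0, 0, 0, 0, 0, 0], "ax": [0, 0, 0, 0, 0, 0, 0, 0], "ay": [0, 0, 0, 0, 0, 0, 0, 0], "az": [0, 0, -0.1111, -0.1778, -0.1778, -0.1778, -0.1778, -0.1778]})

```text
time_s: 27.75
ee_pos: [494.6, -199.7, 138.2]
ee_rot: [180.0, 0.0, 146.4]
force: [-0.2, 0.9, 0.2]
gripper_width: 66.2
gripper_force: 0.0
```

creep_tool(deltas={"sx": [0, 0, 0, 0, 0, 0], "sy": [0, 0, 0, 0, 0, 0], "sz": [0, 0, 0, 0, 0, 0], "ax": [0, 0, 0, 0, 0, 0], "ay": [0, 0, 0, 0, 0, 0], "az": [-0.1778, -0.1778, -0.1778, -0.1778, -0.0444, 0]})

```text
time_s: 28.35
ee_pos: [494.6, -199.7, 138.1]
ee_rot: [-180.0, 0.0, -179.9]
force: [-0.2, 0.3, 0.5]
gripper_width: 66.0
gripper_force: 0.0
```

```bash
python3 -c "
from h import *
go(SK['m'],140,180)"
```

```text
t 28.4 delta tool [-113.8  244.6   -1.8] rot [-0.   0.   0.1] force [-0.2  0.3  0.5] w 66.0
```

Scaled: 44 mm / 400 = 0.11, 40 mm / 400 = 0.1.

creep_tool(deltas={"sx": [-0.02, -0.045, -0.05, -0.05, -0.05, -0.0425, -0.02, -0.0075], "sy": [0.04, 0.1, 0.11, 0.11, 0.11, 0.09, 0.04, 0.01], "sz": [0, 0, 0, 0, 0, 0, 0, 0], "ax": [0, 0, 0, 0, 0, 0, 0, 0], "ay": [0, 0, 0, 0, 0, 0, 0, 0], "az": [0, 0, 0, 0, 0, 0, 0, 0]})

```text
time_s: 29.15
ee_pos: [608.6, 46.0, 137.7]
ee_rot: [-180.0, -0.0, -179.8]
force: [0.4, -1.3, -0.2]
gripper_width: 66.0
gripper_force: 0.0
```

creep_tool(deltas={"sx": [0, 0, 0], "sy": [0, 0, 0], "sz": [0, 0, 0], "ax": [0, 0, 0], "ay": [0, 0, 0], "az": [0, 0, 0]})

```text
time_s: 29.45
ee_pos: [607.6, 42.9, 138.0]
ee_rot: [-180.0, -0.0, 180.0]
force: [-0.1, -0.9, -0.5]
gripper_width: 66.2
gripper_force: 0.0
```

```bash
python3 - <<'E'
from h import *
go(SK['m'],25,180)
im=grab_frame("scene");cv2.imwrite("pics/c3.png",cv2.resize(im[60:360,210:450],(480,600),interpolation=cv2.INTER_CUBIC))
cv2.imwrite("pics/topfull.png",grab_frame("top"))
E
```

```text
t 29.4 delta tool [ -0.4   2.2 113. ] rot [-0. -0. -0.] force [-0.1 -0.9 -0.5] w 66.2
```

View pics/c3.png

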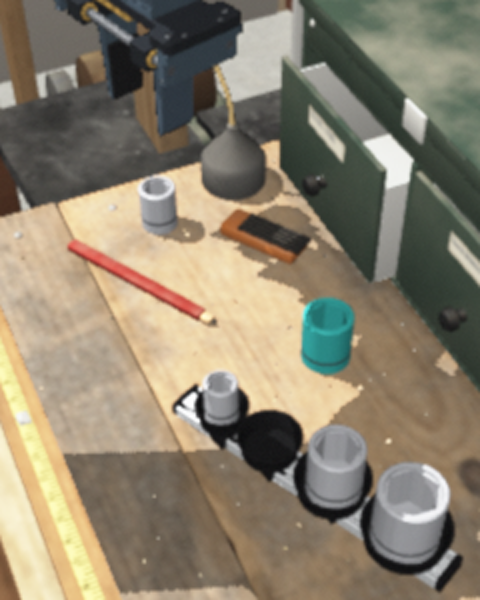

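Three sockets are in their cups. The medium one stands at (157,205) in the crop with the gripper above it and clear of the oil can.

Scaled: 30 mm / 400 = 0.075, 25 mm / 400 = 0.0625.

creep_tool(deltas={"sx": [0, 0, 0, 0, 0, 0, 0, 0], "sy": [0.005, 0, 0, 0, 0, 0, 0, 0], "sz": [0.025, 0.0625, 0.075, 0.0625, 0.0375, 0.015, 0.0025, 0], "ax": [0, 0, 0, 0, 0, 0, 0, 0], "ay": [0, 0, 0, 0, 0, 0, 0, 0], "az": [0, 0, 0, 0, 0, 0, 0, 0]})

```text
time_s: 30.35
ee_pos: [608.6, 46.5, 26.3]
ee_rot: [180.0, 0.1, -179.9]
force: [0.5, -0.2, -0.5]
gripper_width: 66.4
gripper_force: 0.0
```

creep_tool(deltas={"sx": [0, 0, 0, 0, 0, 0, 0], "sy": [0, 0, 0, 0, 0, 0, 0], "sz": [0, 0, 0, 0, 0, 0, 0], "ax": [0, 0, 0, 0, 0, 0, 0], "ay": [0, 0, 0, 0, 0, 0, 0], "az": [0, 0, 0, 0, 0, 0, 0]}, jaw=22, force=25)

```text
time_s: 31.05
ee_pos: [608.4, 46.3, 26.3]
ee_rot: [-180.0, 0.0, -179.9]
force: [0.2, -1.5, 4.4]
gripper_width: 35.3
gripper_force: 25.0
```

creep_tool(deltas={"sx": [0, 0, 0, 0, 0, 0, 0], "sy": [0, 0, 0, 0, 0, 0, 0], "sz": [-0.025, -0.0625, -0.075, -0.075, -0.0375, 0, 0], "ax": [0, 0, 0, 0, 0, 0, 0], "ay": [0, 0, 0, 0, 0, 0, 0], "az": [0, 0, 0, 0, 0, 0, 0]})

```text
time_s: 31.75
ee_pos: [607.5, 46.6, 135.4]
ee_rot: [180.0, -0.1, -179.9]
force: [-0.2, 0.4, -1.8]
gripper_width: 35.6
gripper_force: 25.0
```

```bash
python3 -c "
from h import *
go(CP['m'],136,101)"
```

```text
t 31.8 delta tool [ 104.  -295.5   -0.6] rot [-0.  -0.1 79.1] force [-0.2  0.4 -1.8] w 35.6
```

Scaled: -43 mm / 400 = -0.1075, -37 mm / 400 = -0.0925.

creep_tool(deltas={"sx": [0.0125, 0.0325, 0.0375, 0.0375, 0.0375, 0.0375, 0.035, 0.02], "sy": [-0.0375, -0.0925, -0.1075, -0.1075, -0.1075, -0.1075, -0.0925, -0.055], "sz": [0, 0, 0, 0, 0, 0, 0, 0], "ax": [0, 0, 0, 0, 0, 0, 0, 0], "ay": [0, 0, 0, 0, 0, 0, 0, 0], "az": [0, 0, 0, 0, 0, 0, 0, 0]})

```text
time_s: 32.55
ee_pos: [505.7, -239.7, 134.4]
ee_rot: [180.0, -0.2, 180.0]
force: [0.5, 0.2, -2.0]
gripper_width: 35.4
gripper_force: 25.0
```

creep_tool(deltas={"sx": [0.01, 0, 0, 0, 0, 0, 0, 0], "sy": [-0.03, 0, 0, 0, 0, 0, 0, 0], "sz": [0, 0, 0, 0, 0, 0, 0, 0], "ax": [0, 0, 0, 0, 0, 0, 0, 0], "ay": [0, 0, 0, 0, 0, 0, 0, 0], "az": [0, 0.1333, 0.1778, 0.1778, 0.1778, 0.1778, 0.1778, 0.1778]})

```text
time_s: 33.35
ee_pos: [504.0, -248.1, 134.8]
ee_rot: [-180.0, -0.1, 125.8]
force: [0.2, -0.9, -1.3]
gripper_width: 35.4
gripper_force: 25.0
```

creep_tool(deltas={"sx": [0, 0, 0, 0, 0, 0], "sy": [0, 0, 0, 0, 0, 0], "sz": [0, 0, 0, 0, 0, 0], "ax": [0, 0, 0, 0, 0, 0], "ay": [0, 0, 0, 0, 0, 0], "az": [0.1778, 0.1778, 0.1556, 0.0444, 0, 0]})

```text
time_s: 33.95
ee_pos: [504.4, -248.3, 135.2]
ee_rot: [-179.9, -0.1, 101.2]
force: [0.0, -0.3, -2.3]
gripper_width: 35.1
gripper_force: 25.0
```

```bash
python3 -c "
from h import *
go(CP['m'],64,101)"
```

```text
t 34.0 delta tool [-0.8 -0.3 71.2] rot [-0.1 -0.1  0.2] force [ 0.  -0.3 -2.3] w 35.1
```

Scaled: 30 mm / 400 = 0.075, 20 mm / 400 = 0.05.

creep_tool(deltas={"sx": [-0.0025, 0, 0, 0, 0, 0], "sy": [0, 0, 0, 0, 0, 0], "sz": [0.025, 0.075, 0.05, 0.025, 0, 0], "ax": [0, 0, 0, 0, 0, 0], "ay": [0, 0, 0, 0, 0, 0], "az": [0, 0, 0, 0, 0, 0]})

```text
time_s: 34.55
ee_pos: [505.4, -249.9, 66.2]
ee_rot: [180.0, 0.0, 101.1]
force: [-0.2, 0.1, -3.0]
gripper_width: 35.6
gripper_force: 25.0
```

```bash
python3 -c "
from h import *
go(CP['m'],41,101)"
```

```text
t 34.5 delta tool [ 1.  -1.1 25.2] rot [0.  0.  0.1] force [-0.2  0.1 -3. ] w 35.6
```

Scaled: 7 mm / 400 = 0.0175, 5 mm / 400 = 0.0125.

creep_tool(deltas={"sx": [0.0025, 0, 0, 0, 0, 0], "sy": [-0.0025, 0, 0, 0, 0, 0], "sz": [0.0175, 0.0175, 0.0125, 0.0075, 0.0025, 0], "ax": [0, 0, 0, 0, 0, 0], "ay": [0, 0, 0, 0, 0, 0], "az": [0, 0, 0, 0, 0, 0]})

```text
time_s: 35.15
ee_pos: [503.7, -248.9, 42.7]
ee_rot: [-180.0, -0.0, 101.1]
force: [0.2, -1.1, -1.4]
gripper_width: 35.4
gripper_force: 25.0
```

creep_tool(deltas={"sx": [0, 0, 0], "sy": [0, 0, 0], "sz": [0.0025, 0.0025, 0], "ax": [0, 0, 0], "ay": [0, 0, 0], "az": [0, 0, 0]})

```text
time_s: 35.45
ee_pos: [503.9, -249.0, 41.3]
ee_rot: [180.0, 0.0, 101.1]
force: [0.3, -0.0, 1.6]
gripper_width: 35.3
gripper_force: 25.0
```

Contact with the floor (41.3 = 26.3 + 15). Release, retreat upward and back, then check all four.

Scaled: 0.5 mm / 400 = 0.0013.

creep_tool(deltas={"sx": [0, 0], "sy": [0, 0], "sz": [0.0013, 0], "ax": [0, 0], "ay": [0, 0], "az": [0, 0]})

```text
time_s: 35.65
ee_pos: [504.0, -249.0, 41.3]
ee_rot: [180.0, 0.0, 101.1]
force: [-2.0, 0.9, 5.4]
gripper_width: 35.3
gripper_force: 25.0
```

creep_tool(deltas={"sx": [0, 0, 0, 0, 0, 0, 0, 0], "sy": [0, 0, 0, 0, 0, 0, 0, 0], "sz": [0, 0, 0, 0, 0, -0.0125, -0.0375, -0.075], "ax": [0, 0, 0, 0, 0, 0, 0, 0], "ay": [0, 0, 0, 0, 0, 0, 0, 0], "az": [0, 0, 0, 0, 0, 0, 0, 0]}, jaw=66)

```text
time_s: 36.45
ee_pos: [502.2, -248.1, 89.2]
ee_rot: [-179.8, -0.2, 101.1]
force: [0.3, -1.0, 1.3]
gripper_width: 66.2
gripper_force: 0.0
```

creep_tool(deltas={"sx": [0, 0, 0.0375, 0.0875, 0.1125, 0.1125, 0.1125, 0.1125], "sy": [0, 0, 0, 0, 0, 0, 0, 0], "sz": [-0.075, -0.075, 0, 0, 0, 0, 0, 0], "ax": [0, 0, 0, 0, 0, 0, 0, 0], "ay": [0, 0, 0, 0, 0, 0, 0, 0], "az": [0, 0, 0, 0, 0, 0, 0, 0]})

```text
time_s: 37.25
ee_pos: [457.9, -21.2, 149.8]
ee_rot: [-179.9, -0.0, 101.1]
force: [-0.2, 0.1, 0.1]
gripper_width: 65.8
gripper_force: 0.0
```

creep_tool(deltas={"sx": [0.1125, 0.075, 0.0375, 0, 0, 0], "sy": [0, 0, 0, 0, 0, 0], "sz": [0, 0, 0, 0, 0, 0], "ax": [0, 0, 0, 0, 0, 0], "ay": [0, 0, 0, 0, 0, 0], "az": [0, 0, 0, 0, 0, 0]})

```text
time_s: 37.85
ee_pos: [441.9, 64.5, 150.1]
ee_rot: [-180.0, 0.0, 101.1]
force: [-0.2, 1.0, -0.5]
gripper_width: 66.1
gripper_force: 0.0
```

```bash
python3 - <<'E'
from h import *
W={"scene":(290,230,460,360),"top":(300,220,480,290)};C={}
ims={}
for n in W:
    im=grab_frame(n);b,g,r=[im[...,i].astype(int) for i in range(3)];V=im.max(2)
    ims[n]=im[W[n][1]:W[n][3],W[n][0]:W[n][2]]
H=dict(s=44,m=48,l=54,x=60);D=dict(s=28,m=36,l=44,x=52)
for k in "smlx":
    # predicted pixels of the axis top at z=15+H, for seated socket
    print(k,[np.round(np.subtract(proj(n,(*CP[k],15+H[k])),W[n][:2]),1).tolist() for n in W])
a=cv2.resize(ims["scene"],(400,306),interpolation=cv2.INTER_CUBIC);o=np.zeros((600,800,3),np.uint8);o[:306,:400]=a
o[306:600,:756]=cv2.resize(ims["top"],(756,294),interpolation=cv2.INTER_CUBIC)
cv2.imwrite("pics/f1.png",o)
for n in W: cv2.imwrite(f"pics/end_{n}.png",grab_frame(n))
E
```

```text
s [[30.1, 21.3], [29.6, 42.6]]
m [[54.8, 35.4], [62.9, 35.6]]
l [[87.4, 53.6], [104.1, 26.8]]
x [[126.7, 76.0], [150.0, 17.1]]
```

View pics/f1.png

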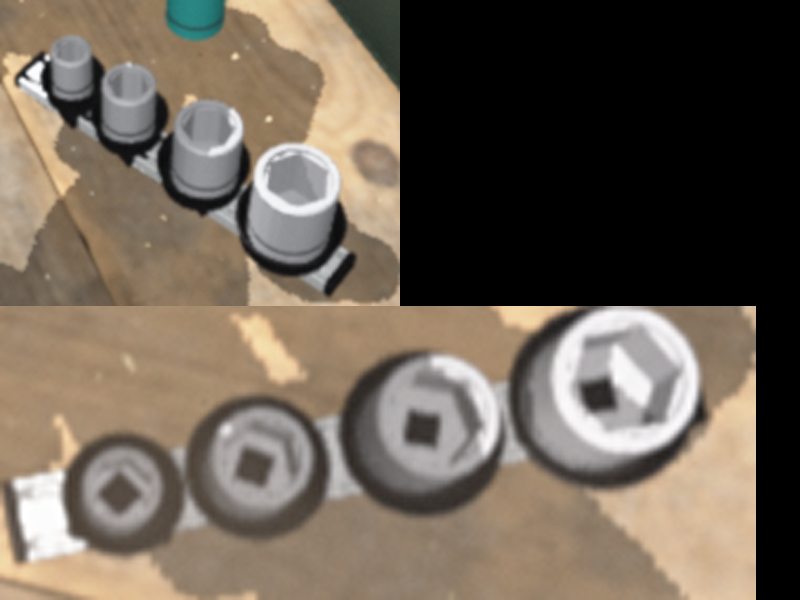

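All four stand upright in their cups. Rim centres lie within about 1 px of the predicted seated positions in both views: scene-crop (71,47), (129,81), (207,127), (297,180) against predicted (71,50), (129,83), (206,126), (298,179). The arm is clear.

```bash
python3 -c "
from workcell import job_done
print(job_done())"
```

```text
the job is handed in; nothing more can be done
None
```

I put all four sockets upright in their matching cups, let go of them and handed the job in at about 38 s; the last pictures put each within about 1 px of its seated position, but no verdict came back.

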